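# Load the analyser's reagent rack in reverse order

## Robot

A 6-joint arm with a two-finger parallel gripper is mounted at the origin on a cart in front of the work surface, level with it; the furniture and walls round the work are solid. World frame = base frame: x ahead of the robot, y to its left, z up, the work surface at z = 0. Lengths are in m, angles in rad, forces in N, time in s.
With the tool pointing down it reaches from about 0.275 to 0.725 m from the base axis. Payload 15.9 kg.
Tool frame: the origin (TCP) lies at the very end of the fingers, on their centre line; the grasp point (between the pads) lies 19 mm behind it; z points along the fingers, y is the line along which they close (so a half turn about z gives the same grasp; the last joint's range is limited). The gripper opens to 85 mm and grips with 20 to 120 N. Pads are 22 mm wide; open, the fingers measure 114 mm over their backs; the gripper's body (76 mm by 85 mm) begins 54 mm behind the grasp point. The pads swing forward as they close: fully open they stand 13 mm farther back than shut.
Start: joints at [1.239, 0.213, -0.034, 1.323, 0, 1.571], TCP at [0.163, 0.473, 0.231] pointing down, gripper open.
Joint ranges: [-2.98, 2.98], [-0.74, 1.72], [-1.14, 1.35], [-2.1, 2.04], [-1.57, 1.44], [-3.14, 3.14]. Speed limits (rad/s): [1.89, 1.89, 2.39, 2.57, 3.14, 3.14].

## Interface

Orientations are given as a rotation vector (axis times angle).
In Python, from workcell import env, eyes gives the robot as it stands.
- The arm moves only by the shell command python3 -m crank 'ROWS'. ROWS is JSON, a list of rows, each a list of 7 numbers: the finger opening in cm, from 0 to 8.54, then the shift along the tool's x, y, z in cm, then the turn, a rotation vector about the tool's x, y, z in degrees. A call has 1 to 20 rows; each row is the pose to reach, as a shift and turn from the pose commanded when the call began, along the tool's axes at that moment; what a row does not reach only later rows make up. A row lasts 1/12 s, in which the tool goes at most 41.7 mm and 7.16 degrees, less where a joint would pass 70% of its speed; a pose out of reach is approached as far as the arm can. A call with a gripper value outside its range is refused whole. The fingers move at their own pace and stop on an object; the grip force is fixed at half the most. Time passes only in rows, so rows that repeat a pose let the fingers close. It gives the time, the measured TCP pose, the force, the opening and the grip force at its end, in the units of the state.
- env.state(): the state, without advancing time (a new reading comes with each control period).
- eyes.capture(name): name is "side" or "top"; returns a dict with "color" (384x512x3 uint8, red, green, blue), "intrinsics" (3x3 intrinsics, pixels), "R" (3x3) and "t" (3): a world point X has camera coordinates R X + t. Camera axes: x right, y down, z forward; pixel columns grow to the right and rows downward; lengths in m; the calibration is good to about 2 mm. A picture is of the moment at which its call begins. There is no depth.
- env.job_done(): hands the job in; it is judged then, once.
Trained networks look in the newest picture that a camera, given by its name, has taken for a name from the list of things; names that differ only in an ending like _2 or _b are one class to them, and where a whole thing is asked for, a point or a joint stands for the part that bears it (a point fixed in the world has none). Each returns a list of dicts, best first, with "conf" (0 to 1); they miss things now and then, are a little off and sometimes report something else, mostly with a low value. They report only what shows in the picture. A call takes as long as a camera call.
- eyes.regions_of(camera, label): "mask" (384x512 bool, what is visible of it) and "extent" ([left, top, right, bottom] in pixels, round what is visible of it).
The state is a dict: "clock": time; "q": joint angles; "dq": joint speeds; "effort": joint torques, N m; "position": TCP position; "tool_rot": TCP orientation; "ft_force": force on the tool from outside, world axes, zero at the start; "wrist_torque": the same for the moment, N m; "width": finger opening in m; "grip_force": force on a finger pad.
Only numpy, scipy, OpenCV 4.12 (cv2) and the standard library are available. Lean on these libraries where they do the work, as an engineer would, in place of code of your own. Each camera call takes 0.05 s, during which the arm holds its last target. There are 200 camera calls.

## Task

The aluminium loading rack goes into the analyser turned round, so it must be filled in reverse order: move the four containers from the grey carrying rack (the one with black rubber pads) to the empty loading rack so that the one now farthest left stands in the pocket farthest right, the second from the left stands second from the right, and so on. Leave each one standing upright on the floor of its own pocket; set them down, do not drop or tip any.

Things in the scene. Friction and masses are not known exactly. Their poses are not given: they have to be found in the camera images.
- brown_bottle_mid (a point): Brown glass bottle with a dark rubber bulb, the tallest: 102 mm high; body 33 mm across and straight up to 62 mm above its foot, then neck and thin bulb: grip it high, about 60 mm above its foot, so that the bulb (42 mm more) stays clear of the gripper's palm. 70 g. This point: on its axis, half-way up, 51 mm above its foot; z is up along its axis. Stands loose on its pad in the carrying rack at the start.
- dropper_mid (a point): Slim white plastic dropper bottle with a coloured pointed cap: 68 mm high; body 24 mm across up to 46 mm above its foot, cap 15 mm across. 40 g. This point: on its axis, half-way up, 34 mm above its foot; z is up along its axis. Stands loose on its pad in the carrying rack at the start.
- jar_mid (a point): Squat white plastic jar with a flat grey lid with a white disc on it, the lowest: 64 mm high; body 36 mm across up to 46 mm above its foot, lid 35 mm across. 60 g. This point: on its axis, half-way up, 32 mm above its foot; z is up along its axis. Stands loose on its pad in the carrying rack at the start.
- vial_mid (a point): Clear glass vial with a small black stopper: 86 mm high; body 26 mm across up to 62 mm above its foot, neck 16 mm, stopper 19 mm. 50 g. This point: on its axis, half-way up, 43 mm above its foot; z is up along its axis. Stands loose on its pad in the carrying rack at the start.
- pad_brown_bottle: The round flat black rubber pad, 48 mm across and 3 mm thick, on which the brown bottle stands at the start: it lies in that pocket of the carrying rack, fixed, and stays there. Origin: centre of its underside, on the rack's 3 mm floor.
- pad_dropper: The round flat black rubber pad, 48 mm across and 3 mm thick, on which the dropper bottle stands at the start: it lies in that pocket of the carrying rack, fixed, and stays there. Origin: centre of its underside, on the rack's 3 mm floor.
- pad_jar: The round flat black rubber pad, 48 mm across and 3 mm thick, on which the jar stands at the start: it lies in that pocket of the carrying rack, fixed, and stays there. Origin: centre of its underside, on the rack's 3 mm floor.
- pad_vial: The round flat black rubber pad, 48 mm across and 3 mm thick, on which the vial stands at the start: it lies in that pocket of the carrying rack, fixed, and stays there. Origin: centre of its underside, on the rack's 3 mm floor.
- carrying_rack: Carrying rack, grey plastic, a black rubber pad in each pocket; full at the start. 269 mm long (y), 62 mm wide (x), walls 15 mm high, floor 3 mm thick. Four pockets in a row, each 52 mm (x) by 61 mm (y) inside, centred at x = 0, y = +99, +33, -33, -99 mm in its frame; +y is the left end seen from the robot (yaw within 0.2 rad). Origin: centre of the underside. Fixed.
- loading_rack: Loading rack, bare aluminium, empty, without pads. 269 mm long (y), 62 mm wide (x), walls 15 mm high, floor 3 mm thick. Four pockets in a row, each 52 mm (x) by 61 mm (y) inside, centred at x = 0, y = +99, +33, -33, -99 mm in its frame; +y is the left end seen from the robot (yaw within 0.2 rad). Origin: centre of the underside. Fixed.

How it is judged:
By the outcome, as a careful person would: the job done as asked, in the order asked, and still so for the second after the job is handed in, with the robot touching nothing.
It also fails if it takes over 120 s, if anything falls off the work surface, if the arm or the gripper's body presses on something with over 40 N, if the wrist force passes 120 N, or if a joint passes its speed limit or range.

## Working session

There is one attempt and no reset: what is moved stays moved. The work goes in short steps, Python scripts to look and compute and a shell command to move; the robot and the scene stay as the last step left them, time stands still between calls to the robot, and variables do not carry over. Pictures are saved under pics/ and viewed, at most 14 in all, crops included, and the job is handed in when it is done.

```bash
mkdir -p pics; ls
cat > h.py <<'E'
import numpy as np, cv2
from scipy.spatial.transform import Rotation as Rn
from workcell import env, eyes
def cap(c,name=None):
    d=eyes.capture(c)
    if name: cv2.imwrite(f'pics/{name}.png',d['color'][:,:,::-1])
    return d
def proj(d,X):
    p=np.asarray(d['R'])@np.asarray(X)+d['t']; p=np.asarray(d['intrinsics'])@p; return p[:2]/p[2]
def ray(d,uv,z):
    R=np.asarray(d['R']);c=-R.T@np.asarray(d['t'])
    v=R.T@np.linalg.solve(np.asarray(d['intrinsics']),[uv[0],uv[1],1.]); return c+v*(z-c[2])/v[2]
E
python3 - <<'E'
from h import *
print(env.state())
for c in('top','side'):
    d=cap(c,c+'0'); print(c,-np.array(d['R']).T@d['t'], np.array(d['intrinsics'])[0,0], np.array(d['R']).round(2).tolist())
    for l in ['brown_bottle_mid','dropper_mid','jar_mid','vial_mid','carrying_rack','loading_rack','pad_jar']:
        for r in eyes.regions_of(c,l)[:2]:
            v,u=np.nonzero(r['mask']); print(l,round(r['conf'],2),r['extent'],u.mean().round(1),v.mean().round(1),len(u), ray(d,(u.mean(),v.mean()),0.0).round(3))
E
```

```text
pics
{'clock': 0.0, 'q': array([ 1.23898528e+00,  2.13339295e-01, -3.50368423e-02,  1.32350032e+00,
       -9.37201892e-06,  1.57082711e+00]), 'dq': array([ 0.00114638,  0.00064799,  0.00059617, -0.00237206, -0.00104594,
        0.00049632]), 'effort': array([-1.57612183e-03, -6.86158276e+01,  4.87124097e+01,  1.71505439e-02,
       -2.54902052e-04,  9.11914555e-06]), 'position': array([0.16277301, 0.47241343, 0.23083342]), 'tool_rot': array([-5.18839535e-01, -3.09828090e+00,  1.67571562e-03]), 'ft_force': array([-0.15687469,  0.12911811,  0.57837315]), 'wrist_torque': array([-0.03782648,  0.10173483,  0.02286135]), 'grip_force': 0.0, 'width': 0.08569740003900078}
top [0.49118747 0.00143242 1.10205424] 490.435739260649 [[0.01, -1.0, 0.01], [-1.0, -0.01, -0.07], [0.07, -0.0, -1.0]]
brown_bottle_mid 0.6 [262.8, 149.1, 274.9, 167.4] 267.0 157.5 211 [ 0.651 -0.024  0.   ]
brown_bottle_mid 0.38 [285.0, 156.5, 307.5, 175.6] 294.2 165.6 199 [ 0.633 -0.086  0.   ]
dropper_mid 0.46 [292.5, 155.8, 303.7, 170.4] 297.3 162.4 130 [ 0.641 -0.093  0.   ]
jar_mid 0.68 [316.9, 155.2, 333.3, 178.1] 32
[... 541 characters left out ...]
31489 -0.72111379  0.39261068] 353.791571683164 [[0.89, -0.45, -0.03], [-0.21, -0.35, -0.91], [0.41, 0.82, -0.4]]
brown_bottle_mid 0.84 [277.7, 163.6, 289.1, 198.5] 284.6 184.6 429 [0.701 0.068 0.   ]
dropper_mid 0.51 [291.9, 183.2, 301.4, 213.1] 297.3 200.2 232 [ 0.675 -0.036  0.   ]
jar_mid 0.55 [306.4, 194.8, 318.5, 227.3] 311.9 209.9 475 [ 0.674 -0.1    0.   ]
jar_mid 0.35 [263.9, 161.2, 279.6, 190.0] 272.1 176.6 310 [ 0.701  0.14  -0.   ]
vial_mid 0.72 [267.0, 162.3, 277.0, 189.0] 271.9 176.6 253 [ 0.701  0.14  -0.   ]
carrying_rack 0.79 [256.4, 183.1, 330.7, 236.2] 293.4 212.6 706 [ 0.628 -0.09   0.   ]
loading_rack 0.88 [168.8, 180.1, 233.4, 226.8] 204.3 203.2 1414 [0.46  0.068 0.   ]
```

Run:
```python
import cv2
a=cv2.imread('pics/top0.png')[130:280,140:360]; cv2.imwrite('pics/top0c.png',cv2.resize(a,None,fx=3.6,fy=3.6,interpolation=cv2.INTER_CUBIC))
a=cv2.imread('pics/side0.png')[130:260,150:350]; cv2.imwrite('pics/side0c.png',cv2.resize(a,None,fx=4,fy=4,interpolation=cv2.INTER_CUBIC))
```

```text
(no output)
```

View pics/top0c.png

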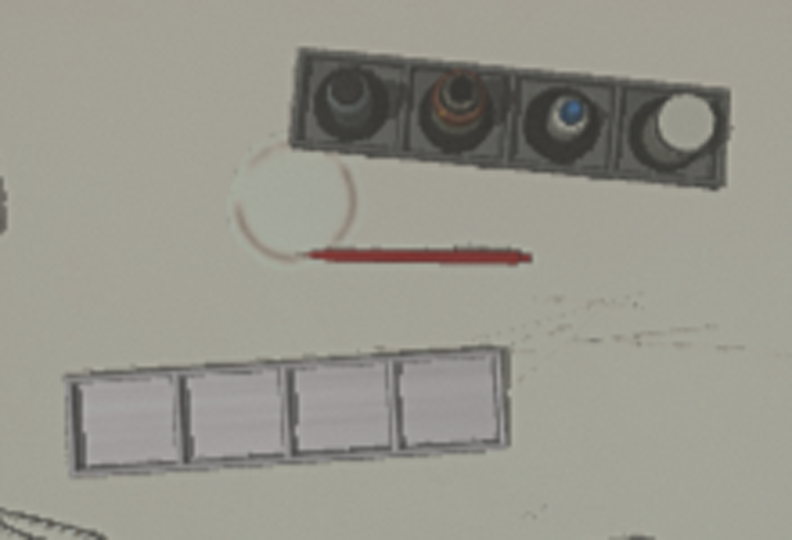

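View pics/side0c.png

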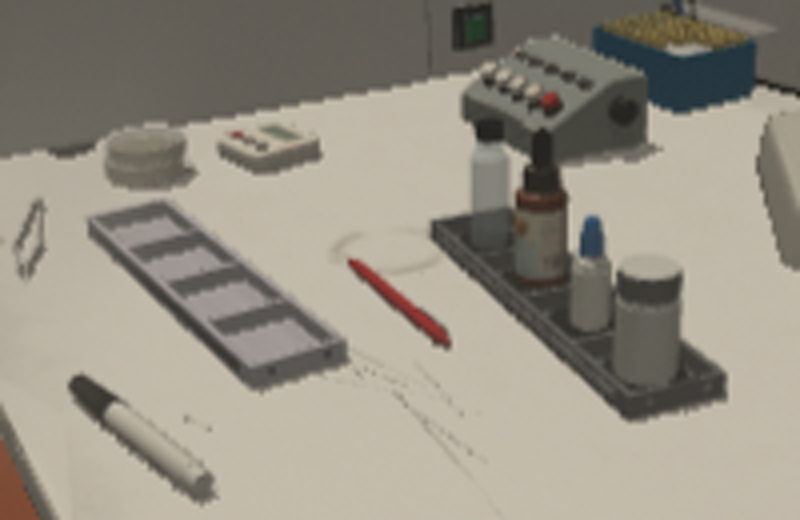

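View pics/side0.png

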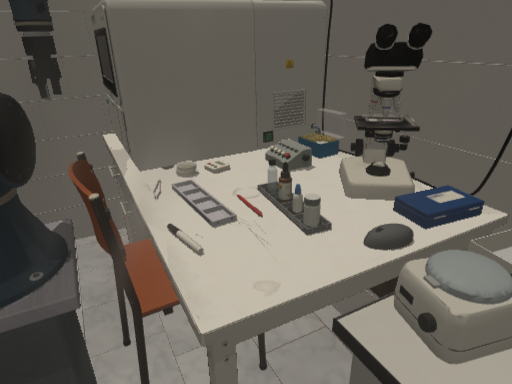

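```bash
cat >> h.py <<'E'
def rackfit(d,c):
    P=np.array([ray(d,np.array(p)/3.6+[140,130],0.013)[:2] for p in c])  # TL TR BR BL
    ctr=P.mean(0); L=(P[0]+P[3]-P[1]-P[2])/2; W=(P[0]+P[1]-P[2]-P[3])/2
    return ctr,np.arctan2(-L[0],L[1]),np.linalg.norm(L),np.linalg.norm(W),L/np.linalg.norm(L)
E
python3 - <<'E'
from h import *
d=cap('top'); s=cap('side')
for n,c in dict(load=[(67,375),(507,347),(509,446),(72,476)],carry=[(300,47),(729,89),(723,187),(290,146)]).items():
    ctr,yaw,L,W,u=rackfit(d,c); print(n,ctr.round(4),yaw.round(3),L.round(3),W.round(3))
    for k in(99,33,-33,-99): X=ctr+u*k/1000;print(k,X.round(4),np.hypot(*X).round(3),'side',proj(s,[*X,.003]).round(1))
T=dict(vial=((347,87),.092,.02),bottle=((461,91),.107,.03),dropper=((572,111),.074,.02),jar=((687,122),.070,.03))
for n,(p,z,_) in T.items():
    X=ray(d,np.array(p)/3.6+[140,130],z)
    f=(np.array(proj(s,[X[0],X[1],.006]))-[150,130])*4; t=(np.array(proj(s,X))-[150,130])*4
    print(n,X.round(4),np.hypot(*X[:2]).round(3),'sidecrop foot',f.round(),'top',t.round())
E
```

```text
load [0.4544 0.0771] 0.08 0.269 0.061
99 [0.4465 0.1758] 0.48 side [186.6 188.8]
33 [0.4518 0.11  ] 0.465 side [196.  196.9]
-33 [0.457  0.0442] 0.459 side [206.5 206. ]
-99 [ 0.4623 -0.0216] 0.463 side [218.4 216.2]
carry [ 0.6379 -0.0569] -0.082 0.269 0.062
99 [0.646  0.0418] 0.647 side [272.5 190.8]
33 [ 0.6406 -0.024 ] 0.641 side [283.5 200.2]
-33 [ 0.6352 -0.0898] 0.641 side [296.  210.9]
-99 [ 0.6298 -0.1556] 0.649 side [310.3 223. ]
vial [0.6433 0.0418 0.092 ] 0.645 sidecrop foot [486. 240.] top [486. 119.]
bottle [ 0.6398 -0.0236  0.107 ] 0.64 sidecrop foot [533. 277.] top [534. 127.]
dropper [ 0.6338 -0.0897  0.074 ] 0.64 sidecrop foot [582. 319.] top [585. 215.]
jar [ 0.6289 -0.1579  0.07  ] 0.648 sidecrop foot [643. 370.] top [647. 265.]
```

View pics/top0.png

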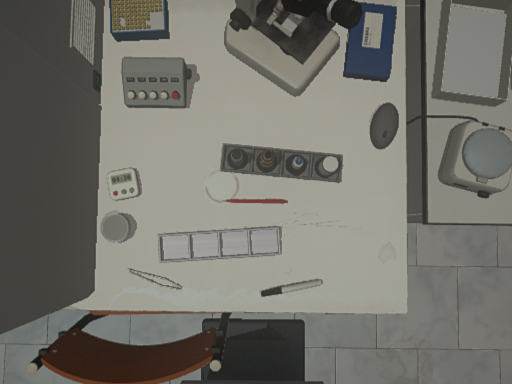

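```bash
cat >> h.py <<'E'
def go(X,Y,Z,yaw=0.):  # desired: tool y along world x turned by yaw
    s=env.state(); R=Rn.from_rotvec(s['tool_rot']); D=Rn.from_euler('z',yaw)*Rn.from_matrix(np.array([[0,1,0],[1,0,0],[0,0,-1.]]).T)
    print('shift cm',(R.inv().apply(np.array([X,Y,Z])-s['position'])*100).round(2),'turn deg',np.degrees((R.inv()*D).as_rotvec()).round(2),'pos',np.round(s['position'],4),'w',round(s['width'],4),'t',s['clock'])
E
python3 -c "
from h import *
go(.644,.042,.2)"
```

```text
shift cm [-59.52 -25.05   3.13] turn deg [ 0.    0.   70.99] pos [0.1629 0.4727 0.2313] w 0.0853 t 0.9
```

```bash
python3 -m crank '[[8.5,-5.5,-16.1,0,0,0,7],[8.5,-5.5,-16.1,0,0,0,14],[8.5,-5.5,-16.1,0,0,0,21],[8.5,-5.5,-16.1,0,0,0,28],[8.5,-5.5,-16.1,0,0,0,35],[8.5,-5.5,-16.1,0,0,0,42],[8.5,-34.6,-27.5,0,0,0,71],[8.5,-34.6,-27.5,0,0,0,71],[8.5,-34.6,-27.5,0,0,0,71],[8.5,-34.6,-27.5,0,0,0,71],[8.5,-34.6,-27.5,0,0,0,71],[8.5,-34.6,-27.5,0,0,0,71],[8.5,-34.6,-27.5,0,0,0,71],[8.5,-34.6,-27.5,0,0,0,71],[8.5,-34.6,-27.5,0,0,0,71],[8.5,-34.6,-27.5,0,0,0,71],[8.5,-34.6,-27.5,0,0,0,71]]'; python3 -c "
from h import *
go(.644,.042,.2)"
```

```text
clock: 2.32
position: [0.4001, 0.1, 0.2312]
tool_rot: [-2.222, -2.22, 0.001]
ft_force: [-0.3, -0.4, 0.2]
width: 0.0848
grip_force: 0.0
shift cm [-5.78 24.4   3.11] turn deg [-0.03 -0.   -0.06] pos [0.4001 0.1    0.2312] w 0.0848 t 2.3167
```

```bash
python3 -m crank '[[8.5,-5.8,24.4,3,0,0,0],[8.5,-5.8,24.4,3,0,0,0],[8.5,-5.8,24.4,3,0,0,0],[8.5,-5.8,24.4,3,0,0,0],[8.5,-5.8,24.4,3,0,0,0],[8.5,-5.8,24.4,3,0,0,0],[8.5,-5.8,24.4,3,0,0,0],[8.5,-5.8,24.4,7,0,0,0],[8.5,-5.8,24.4,10,0,0,0],[8.5,-5.8,24.4,12,0,0,0],[8.5,-5.8,24.4,12,0,0,0]]'
python3 - <<'E'
from h import *
go(.644,.042,.036)
d=cap('top','t1'); s=cap('side','s1')
a=d['color'][130:230,190:350,::-1]; b=s['color'][110:240,230:340,::-1]
a=cv2.resize(a,None,fx=3,fy=3,interpolation=cv2.INTER_CUBIC); b=cv2.resize(b,None,fx=3,fy=3,interpolation=cv2.INTER_CUBIC)
o=np.zeros((max(a.shape[0],b.shape[0]),a.shape[1],3),np.uint8)
o=np.zeros((390,800,3),np.uint8); o[:300,:470]=a[:,:470]; o[:,470:]=b[:,:330]; cv2.imwrite('pics/c1.png',o)
E
```

```text
clock: 3.23
position: [0.6414, 0.0436, 0.1071]
tool_rot: [-2.216, -2.22, 0.008]
ft_force: [-1.4, -0.2, -1.0]
width: 0.085
grip_force: 0.0
shift cm [-0.15  0.31  7.11] turn deg [-0.38  0.02  0.11] pos [0.6414 0.0436 0.1071] w 0.085 t 3.2333
```

View pics/c1.png

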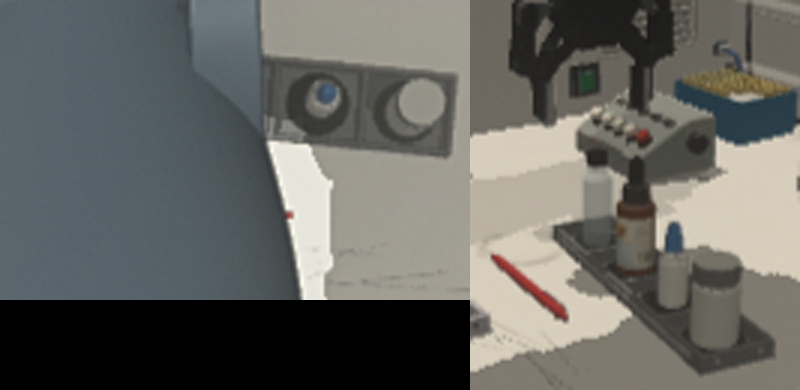

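```bash
python3 -m crank '[[8.5,0,0,2,0,0,0],[8.5,0,0,4,0,0,0],[8.5,0,0,6,0,0,0],[8.5,0,0,7.5,0,0,0],[8.5,0,0,7.5,0,0,0],[4.5,0,0,7.5,0,0,0],[2,0,0,7.5,0,0,0],[1.5,0,0,7.5,0,0,0],[1.5,0,0,7.5,0,0,0],[1.5,0,0,7.5,0,0,0],[1.5,0,0,7.5,0,0,0],[1.5,0,0,7.5,0,0,0],[1.5,0,0,7.5,0,0,0]]'
```

```text
clock: 4.42
position: [0.645, 0.042, 0.0374]
tool_rot: [2.221, 2.221, 0.002]
ft_force: [-0.4, 0.6, 6.5]
width: 0.0247
grip_force: 58.5
```

```bash
python3 -m crank '[[1.5,0,0,-1,0,0,0],[1.5,0,0,-3,0,0,0],[1.5,0,0,-6,0,0,0],[1.5,0,0,-9,0,0,0],[1.5,0,0,-12,0,0,0],[1.5,-0.5,-1.5,-12,0,0,0],[1.5,-1.5,-4.2,-12,0,0,0],[1.5,-2.5,-7.2,-12,0,0,0],[1.5,-3.5,-10.2,-12,0,0,0],[1.5,-4.6,-13.2,-12,0,0,0],[1.5,-5.6,-16,-12,0,0,0],[1.5,-6.4,-18.2,-12,0,0,0],[1.5,-6.4,-18.2,-12,0,0,0],[1.5,-6.4,-18.2,-9,0,0,0],[1.5,-6.4,-18.2,-6,0,0,0],[1.5,-6.4,-18.2,-3.5,0,0,0],[1.5,-6.4,-18.2,-3,0,0,0],[1.5,-6.4,-18.2,-3,0,0,0]]'
python3 - <<'E'
from h import *
go(.4623,-.0216,.0345)
s=cap('side','s2'); b=s['color'][120:260,150:310,::-1]
cv2.imwrite('pics/c2.png',cv2.resize(b,None,fx=4,fy=4,interpolation=cv2.INTER_CUBIC))
E
```

```text
clock: 5.92
position: [0.4616, -0.0219, 0.0658]
tool_rot: [-2.22, -2.22, 0.003]
ft_force: [-0.1, -0.1, -0.2]
width: 0.0245
grip_force: 59.1
shift cm [0.03 0.07 3.13] turn deg [-0.14 -0.01 -0.01] pos [ 0.4616 -0.0219  0.0658] w 0.0245 t 5.9167
```

View pics/c2.png

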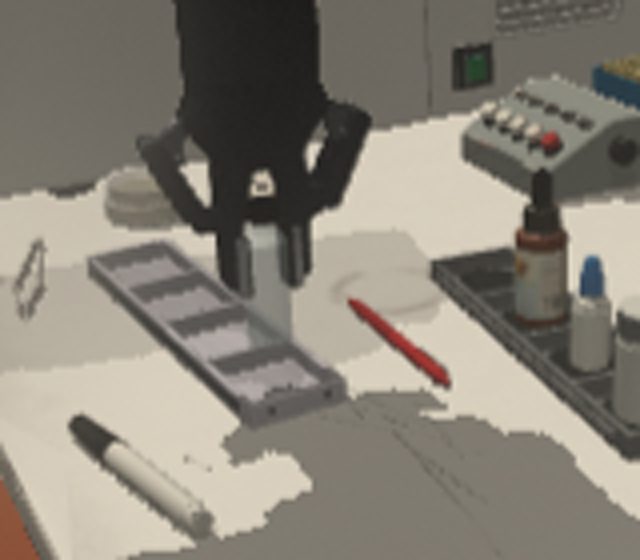

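```bash
python3 -m crank '[[1.5,0,0.2,1,0,0,0],[1.5,0,0.2,2,0,0,0],[1.5,0,0.2,2.7,0,0,0],[1.5,0,0.2,3,0,0,0],[1.5,0,0.2,3.15,0,0,0],[1.5,0,0.2,3.2,0,0,0],[1.5,0,0.2,3.2,0,0,0]]'
```

```text
clock: 6.55
position: [0.4647, -0.022, 0.0346]
tool_rot: [2.221, 2.221, 0.001]
ft_force: [-0.1, 0.6, 0.6]
width: 0.0244
grip_force: 59.1
```

```bash
python3 -m crank '[[1.5,0,0,0.05,0,0,0],[1.5,0,0,0.05,0,0,0],[2.8,0,0,0.05,0,0,0],[3.5,0,0,0.05,0,0,0],[5,0,0,0.05,0,0,0],[6,0,0,0.05,0,0,0],[6,0,0,0.05,0,0,0],[6,0,0,0.05,0,0,0]]'
python3 - <<'E'
from h import *
s=cap('side','s3'); b=s['color'][150:250,170:270,::-1]
cv2.imwrite('pics/c3.png',cv2.resize(b,None,fx=5,fy=5,interpolation=cv2.INTER_CUBIC))
E
```

```text
clock: 7.22
position: [0.4644, -0.022, 0.0338]
tool_rot: [-2.222, -2.221, 0.0]
ft_force: [-1.2, -0.5, -0.3]
width: 0.0597
grip_force: 0.0
```

View pics/c3.png

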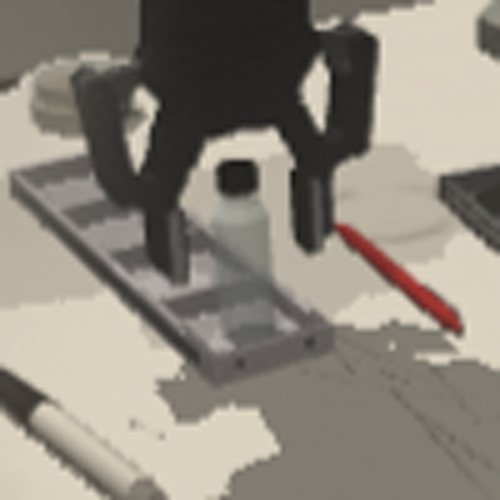

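```bash
python3 -m crank '[[6,0,0,-3,0,0,0],[7,0,0,-7,0,0,0],[8.5,0,0,-11,0,0,0],[8.5,0,0,-15,0,0,0],[8.5,0,4,-15,0,0,0],[8.5,0,8,-15,0,0,0],[8.5,-0.1,12,-15,0,0,0],[8.5,-0.15,16,-15,0,0,0],[8.5,-0.15,17.8,-15,0,0,0],[8.5,-0.15,17.8,-15,0,0,0],[8.5,-0.15,17.8,-12,0,0,0],[8.5,-0.15,17.8,-9,0,0,0],[8.5,-0.15,17.8,-6.5,0,0,0],[8.5,-0.15,17.8,-6,0,0,0]]'
python3 - <<'E'
from h import *
go(.642,-.0237,.044)
s=cap('side','s4'); b=s['color'][110:240,170:330,::-1]
cv2.imwrite('pics/c4.png',cv2.resize(b,None,fx=4,fy=4,interpolation=cv2.INTER_CUBIC))
E
```

```text
clock: 8.43
position: [0.6395, -0.0235, 0.0896]
tool_rot: [-2.219, -2.218, 0.006]
ft_force: [-1.4, 0.2, -0.2]
width: 0.0849
grip_force: 0.0
shift cm [-0.02  0.28  4.56] turn deg [-0.35 -0.01 -0.01] pos [ 0.6395 -0.0235  0.0896] w 0.0849 t 8.4333
```

View pics/c4.png

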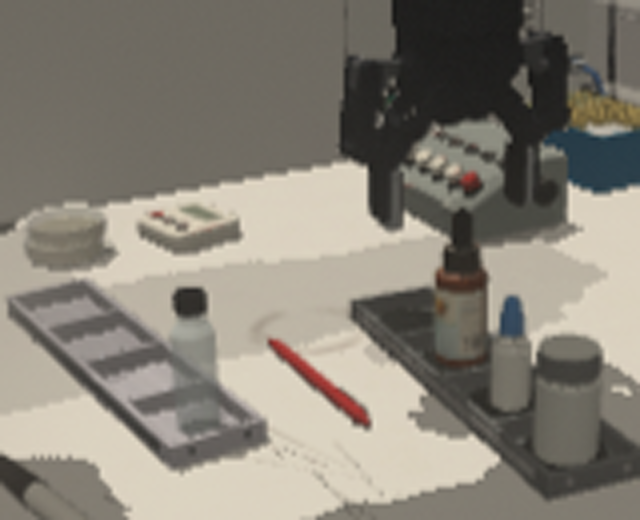

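```bash
python3 -m crank '[[8.5,0,0,2,0,0,0],[8.5,0,0,4,0,0,0],[8.5,0,0,4.95,0,0,0],[8.5,0,0,4.95,0,0,0],[5,0,0,4.95,0,0,0],[3,0,0,4.95,0,0,0],[2.2,0,0,4.95,0,0,0],[2.2,0,0,4.95,0,0,0],[2.2,0,0,4.95,0,0,0],[2.2,0,0,4.95,0,0,0],[2.2,0,0,4.95,0,0,0],[2.2,0,0,4.95,0,0,0]]'
```

```text
clock: 9.48
position: [0.643, -0.0236, 0.0455]
tool_rot: [2.221, 2.22, 0.002]
ft_force: [-1.5, 0.8, 8.1]
width: 0.0302
grip_force: 59.0
```

```bash
python3 -m crank '[[2.2,0,0,-0.5,0,0,0],[2.2,0,0,-1.5,0,0,0],[2.2,0,0,-3,0,0,0],[2.2,0,0,-3,0,0,0]]'
python3 - <<'E'
from h import *
go(.459,.0442,.0425)
s=cap('side','s5'); b=s['color'][130:230,240:340,::-1]
cv2.imwrite('pics/c5.png',cv2.resize(b,None,fx=5,fy=5,interpolation=cv2.INTER_CUBIC))
E
```

```text
clock: 9.82
position: [0.6439, -0.0236, 0.0777]
tool_rot: [2.22, 2.219, 0.004]
ft_force: [0.8, 0.8, -0.1]
width: 0.0304
grip_force: 59.6
shift cm [  6.78 -18.5    3.45] turn deg [ 0.22  0.01 -0.01] pos [ 0.6439 -0.0236  0.0777] w 0.0304 t 9.8167
```

View pics/c5.png

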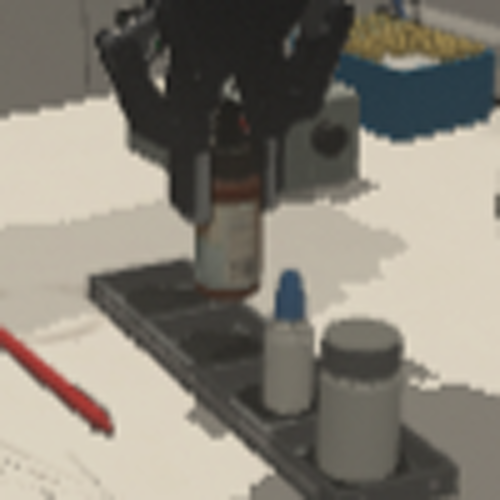

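```bash
python3 -m crank '[[2.2,0,0,-2,0,0,0],[2.2,0,0,-5,0,0,0],[2.2,0,0,-8,0,0,0],[2.2,0,0,-9,0,0,0],[2.2,0.5,-1.5,-9,0,0,0],[2.2,1.5,-4.2,-9,0,0,0],[2.2,2.6,-7.2,-9,0,0,0],[2.2,3.7,-10.2,-9,0,0,0],[2.2,4.8,-13.2,-9,0,0,0],[2.2,5.9,-16,-9,0,0,0],[2.2,6.8,-18.3,-9,0,0,0],[2.2,6.8,-18.3,-9,0,0,0],[2.2,6.8,-18.3,-6,0,0,0],[2.2,6.8,-18.3,-3,0,0,0],[2.2,6.8,-18.3,-0.5,0,0,0],[2.2,6.8,-18.3,0,0,0,0],[2.2,6.8,-18.3,1,0,0,0],[2.2,6.8,-18.3,2,0,0,0],[2.2,6.8,-18.3,2.6,0,0,0],[2.2,6.8,-18.3,2.6,0,0,0]]'
```

```text
clock: 11.53
position: [0.4591, 0.0444, 0.0478]
tool_rot: [-2.221, -2.221, 0.001]
ft_force: [-0.0, -1.5, -0.9]
width: 0.0302
grip_force: 59.8
```

```bash
python3 -m crank '[[2.2,0,0,0.3,0,0,0],[2.2,0,0,0.5,0,0,0],[2.2,0,0,0.55,0,0,0],[2.2,0,0,0.6,0,0,0],[2.2,0,0,0.6,0,0,0],[3.4,0,0,0.6,0,0,0],[4.2,0,0,0.6,0,0,0],[6,0,0,0.6,0,0,0],[6,0,0,0.6,0,0,0],[6,0,0,0.6,0,0,0]]'
python3 - <<'E'
from h import *
s=cap('side','s6'); b=s['color'][150:250,160:260,::-1]
cv2.imwrite('pics/c6.png',cv2.resize(b,None,fx=5,fy=5,interpolation=cv2.INTER_CUBIC))
E
```

```text
clock: 12.37
position: [0.4594, 0.0445, 0.0423]
tool_rot: [2.222, 2.221, 0.0]
ft_force: [-0.3, 0.7, 0.3]
width: 0.0599
grip_force: 0.0
```

View pics/c6.png

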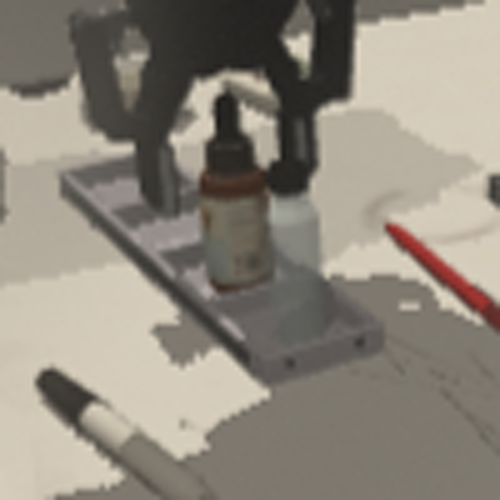

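```bash
python3 -m crank '[[6,0,0,-3,0,0,0],[7,0,0,-7,0,0,0],[8.5,0,0,-11,0,0,0],[8.5,0,0,-15,0,0,0],[8.5,-2.2,3,-15,0,0,0],[8.5,-4.5,6,-15,0,0,0],[8.5,-6.8,9,-15,0,0,0],[8.5,-9,12,-15,0,0,0],[8.5,-11.3,15,-15,0,0,0],[8.5,-13.4,17.7,-15,0,0,0],[8.5,-13.4,17.7,-15,0,0,0],[8.5,-13.4,17.7,-12,0,0,0],[8.5,-13.4,17.7,-9,0,0,0],[8.5,-13.4,17.7,-6,0,0,0],[8.5,-13.4,17.7,-6,0,0,0],[8.5,-13.4,17.7,-6,0,0,0]]'
python3 - <<'E'
from h import *
go(.636,-.0897,.021)
s=cap('side','s7'); b=s['color'][110:240,230:350,::-1]
cv2.imwrite('pics/c7.png',cv2.resize(b,None,fx=4,fy=4,interpolation=cv2.INTER_CUBIC))
E
```

```text
clock: 13.75
position: [0.6353, -0.0893, 0.1017]
tool_rot: [-2.22, -2.22, 0.003]
ft_force: [0.3, 0.7, 0.3]
width: 0.0854
grip_force: 0.0
shift cm [-0.05  0.1   8.07] turn deg [-0.16 -0.02 -0.  ] pos [ 0.6353 -0.0893  0.1017] w 0.0854 t 13.75
```

View pics/c7.png

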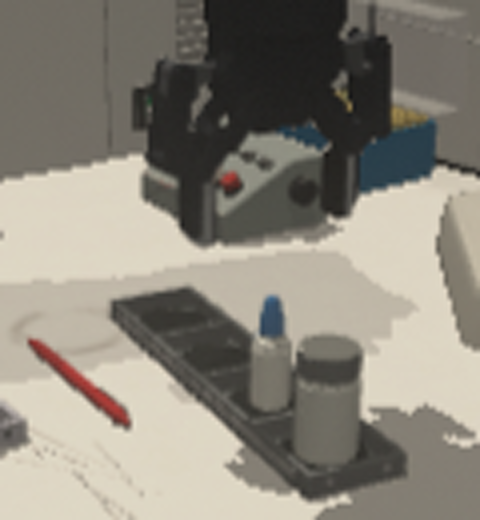

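```bash
python3 -m crank '[[8.5,0,0,2.5,0,0,0],[8.5,0,0,5,0,0,0],[8.5,0,0,7,0,0,0],[8.5,0,0,8.1,0,0,0],[8.5,0,0,8.1,0,0,0],[4.5,0,0,8.1,0,0,0],[2,0,0,8.1,0,0,0],[1.4,0,0,8.1,0,0,0],[1.4,0,0,8.1,0,0,0],[1.4,0,0,8.1,0,0,0],[1.4,0,0,8.1,0,0,0],[1.4,0,0,8.1,0,0,0],[1.4,0,0,8.1,0,0,0]]'
```

```text
clock: 14.88
position: [0.6369, -0.0896, 0.0223]
tool_rot: [2.221, 2.221, 0.001]
ft_force: [-2.2, 0.8, 6.9]
width: 0.0222
grip_force: 58.4
```

```bash
python3 -m crank '[[1.4,0,0,-1,0,0,0],[1.4,0,0,-4,0,0,0],[1.4,0,0,-8,0,0,0],[1.4,0,0,-11,0,0,0],[1.4,0.5,-0.5,-13,0,0,0],[1.4,2.5,-2.3,-13,0,0,0],[1.4,5,-4.6,-13,0,0,0],[1.4,7.5,-6.9,-13,0,0,0],[1.4,10,-9.2,-13,0,0,0],[1.4,12.5,-11.4,-13,0,0,0],[1.4,15,-13.6,-13,0,0,0],[1.4,17.5,-15.9,-13,0,0,0],[1.4,19.3,-17.5,-13,0,0,0],[1.4,20,-18.2,-13,0,0,0],[1.4,20,-18.2,-13,0,0,0],[1.4,20,-18.2,-10,0,0,0],[1.4,20,-18.2,-7,0,0,0],[1.4,20,-18.2,-4,0,0,0],[1.4,20,-18.2,-2.5,0,0,0],[1.4,20,-18.2,-2,0,0,0]]'
python3 - <<'E'
from h import *
go(.454,.11,.0193)
s=cap('side','s8'); b=s['color'][120:240,140:270,::-1]
cv2.imwrite('pics/c8.png',cv2.resize(b,None,fx=4,fy=4,interpolation=cv2.INTER_CUBIC))
E
```

```text
clock: 16.55
position: [0.4537, 0.1094, 0.0391]
tool_rot: [-2.222, -2.219, 0.005]
ft_force: [-0.4, -0.8, -0.5]
width: 0.0224
grip_force: 58.9
shift cm [0.07 0.04 1.98] turn deg [-0.18  0.06 -0.06] pos [0.4537 0.1094 0.0391] w 0.0224 t 16.55
```

View pics/c8.png

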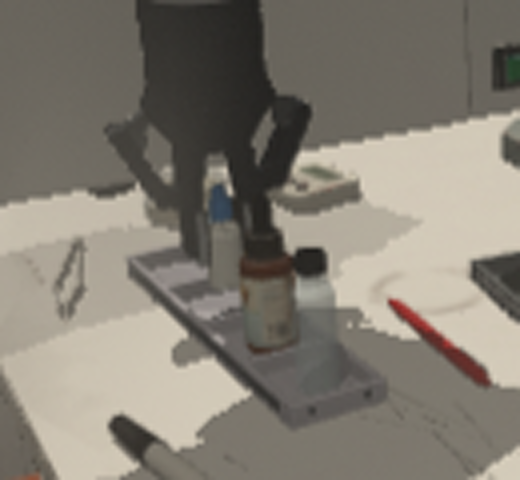

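```bash
python3 -m crank '[[1.4,0,0,0.8,0,0,0],[1.4,0,0,1.5,0,0,0],[1.4,0,0,1.9,0,0,0],[1.4,0,0,2.1,0,0,0],[1.4,0,0,2.2,0,0,0],[1.4,0,0,2.2,0,0,0],[2.6,0,0,2.2,0,0,0],[3.4,0,0,2.2,0,0,0],[4.5,0,0,2.2,0,0,0],[6,0,0,2.2,0,0,0],[6,0,0,2.2,0,0,0],[6,0,0,2.2,0,0,0]]'
python3 - <<'E'
from h import *
s=cap('side','s9'); b=s['color'][140:240,140:260,::-1]
cv2.imwrite('pics/c9.png',cv2.resize(b,None,fx=5,fy=5,interpolation=cv2.INTER_CUBIC))
E
```

```text
clock: 17.6
position: [0.4544, 0.1105, 0.0194]
tool_rot: [2.222, 2.221, 0.0]
ft_force: [0.2, -0.2, -0.0]
width: 0.0598
grip_force: 0.0
```

View pics/c9.png

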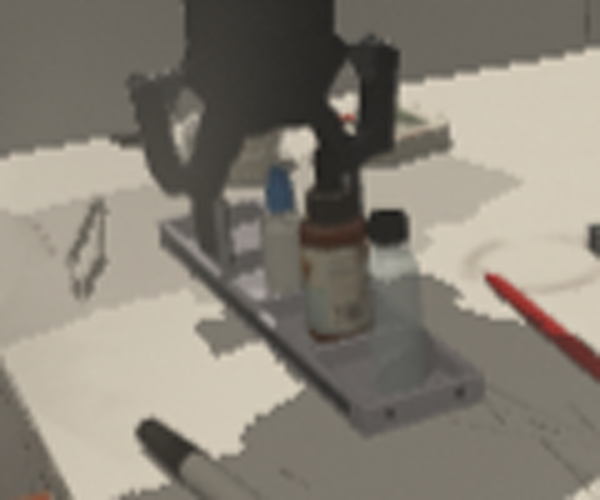

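```bash
python3 -m crank '[[6,0,0,-3,0,0,0],[7,0,0,-7,0,0,0],[8.5,0,0,-11,0,0,0],[8.5,0,0,-15,0,0,0],[8.5,-3,2,-15,0,0,0],[8.5,-6,4,-15,0,0,0],[8.5,-9,6,-15,0,0,0],[8.5,-12,8,-15,0,0,0],[8.5,-15,10,-15,0,0,0],[8.5,-18,12,-15,0,0,0],[8.5,-21,14,-15,0,0,0],[8.5,-24,16,-15,0,0,0],[8.5,-26.7,17.7,-15,0,0,0],[8.5,-26.7,17.7,-15,0,0,0],[8.5,-26.7,17.7,-12,0,0,0],[8.5,-26.7,17.7,-9,0,0,0],[8.5,-26.7,17.7,-8,0,0,0],[8.5,-26.7,17.7,-8,0,0,0]]'
python3 - <<'E'
from h import *
go(.631,-.157,.021)
s=cap('side','s10')
for l in('jar_mid',):
    for r in eyes.regions_of('side',l)[:2]: print(l,r['conf'],r['extent'])
for z in(.006,.07): print(proj(s,[.6289,-.1579,z]))
print(proj(s,env.state()['position']))
E
```

```text
clock: 19.15
position: [0.6295, -0.1559, 0.0967]
tool_rot: [-2.219, -2.218, 0.004]
ft_force: [-1.4, 0.4, 0.1]
width: 0.0847
grip_force: 0.0
shift cm [-0.12  0.19  7.57] turn deg [-0.28 -0.07 -0.01] pos [ 0.6295 -0.1559  0.0967] w 0.0847 t 19.15
jar_mid 0.83 [304.7, 194.1, 320.6, 228.5]
[310.66248552 222.37929766]
[311.83196196 196.32186201]
[313.01138828 182.83434275]
```

```bash
python3 -m crank '[[8.5,0,0,2.5,0,0,0],[8.5,0,0,5,0,0,0],[8.5,0,0,7,0,0,0],[8.5,0,0,7.8,0,0,0],[8.5,0,0,7.8,0,0,0],[5,0,0,7.8,0,0,0],[3.2,0,0,7.8,0,0,0],[2.5,0,0,7.8,0,0,0],[2.5,0,0,7.8,0,0,0],[2.5,0,0,7.8,0,0,0],[2.5,0,0,7.8,0,0,0],[2.5,0,0,7.8,0,0,0]]'
```

```text
clock: 20.25
position: [0.6321, -0.1567, 0.0228]
tool_rot: [2.22, 2.22, 0.002]
ft_force: [-2.5, 0.3, 10.1]
width: 0.0345
grip_force: 59.6
```

```bash
python3 -m crank '[[2.5,0,0,-1,0,0,0],[2.5,0,0,-4,0,0,0],[2.5,0,0,-8,0,0,0],[2.5,0,0,-11,0,0,0],[2.5,0.5,-0.5,-13,0,0,0],[2.5,2.5,-2,-13,0,0,0],[2.5,5.5,-4,-13,0,0,0],[2.5,8.5,-6,-13,0,0,0],[2.5,11.5,-8,-13,0,0,0],[2.5,14.5,-9.6,-13,0,0,0],[2.5,17.5,-11.2,-13,0,0,0],[2.5,20.5,-12.8,-13,0,0,0],[2.5,23.5,-14.2,-13,0,0,0],[2.5,26.5,-15.6,-13,0,0,0],[2.5,29.5,-16.8,-13,0,0,0],[2.5,32,-17.8,-13,0,0,0],[2.5,33.2,-18.2,-13,0,0,0],[2.5,33.2,-18.2,-13,0,0,0]]' && python3 -m crank '[[2.5,0,0,3,0,0,0],[2.5,0,0,6,0,0,0],[2.5,0,0,9,0,0,0],[2.5,0,0,11,0,0,0],[2.5,0,0,12,0,0,0],[2.5,0,0,12,0,0,0],[2.5,0,0,12,0,0,0]]'
python3 - <<'E'
from h import *
go(.4485,.1758,.0198)
s=cap('side','s11')
for r in eyes.regions_of('side','jar_mid')[:2]: print(r['conf'],r['extent'])
print(proj(s,[.4485,.1758,.013]),proj(s,[.4485,.1758,.077]))
E
```

```text
clock: 21.75
position: [0.4487, 0.1777, 0.1522]
tool_rot: [-2.218, -2.224, -0.002]
ft_force: [0.6, -0.9, 0.2]
width: 0.0344
grip_force: 59.9
clock: 22.33
position: [0.4499, 0.1752, 0.0321]
tool_rot: [2.222, 2.221, 0.0]
ft_force: [-0.6, -0.4, 0.8]
width: 0.0343
grip_force: 59.9
shift cm [ 0.06 -0.14  1.23] turn deg [ 0.02 -0.   -0.04] pos [0.4499 0.1752 0.0321] w 0.0343 t 22.3333
0.77 [180.1, 164.4, 193.2, 190.0]
0.42 [212.3, 180.6, 226.3, 216.5]
[186.94535891 185.37480223] [184.53733073 163.67445104]
```

```bash
python3 -m crank '[[2.5,0,0,0.5,0,0,0],[2.5,0,0,0.9,0,0,0],[2.5,0,0,1.1,0,0,0],[2.5,0,0,1.2,0,0,0],[2.5,0,0,1.2,0,0,0]]' && python3 -m crank '[[3.8,0,0,0,0,0,0],[4.6,0,0,0,0,0,0],[6,0,0,0,0,0,0],[6,0,0,0,0,0,0],[6,0,0,0,0,0,0],[6,0,0,-3,0,0,0],[6,0,0,-6,0,0,0],[6,0,0,-10,0,0,0],[6,0,0,-14,0,0,0],[6,-2,-4,-18,0,0,0],[6,-4,-8,-18,0,0,0],[6,-6,-12,-18,0,0,0],[6,-6,-12,-18,0,0,0],[6,-6,-12,-18,0,0,0]]'
python3 - <<'E'
from h import *
s=cap('side','s12'); t=cap('top','t12')
b=cv2.resize(s['color'][140:240,140:260,::-1],None,fx=5,fy=5,interpolation=cv2.INTER_CUBIC)
a=cv2.resize(t['color'][200:290,145:295,::-1],None,fx=3,fy=3,interpolation=cv2.INTER_CUBIC)
o=np.zeros((600,600,3),np.uint8);o=np.zeros((600,780,3),np.uint8);o[:500,:420]=b[:,:420];o[:270,420:]=a[:,:360]
cv2.imwrite('pics/c12.png',o)
E
```

```text
clock: 22.85
position: [0.4494, 0.1755, 0.0197]
tool_rot: [2.221, 2.221, 0.0]
ft_force: [-3.6, -1.3, 9.8]
width: 0.0346
grip_force: 61.0
clock: 24.02
position: [0.3264, 0.1141, 0.1999]
tool_rot: [2.222, 2.221, 0.0]
ft_force: [0.9, 0.9, 0.4]
width: 0.0601
grip_force: 0.0
```

View pics/c12.png

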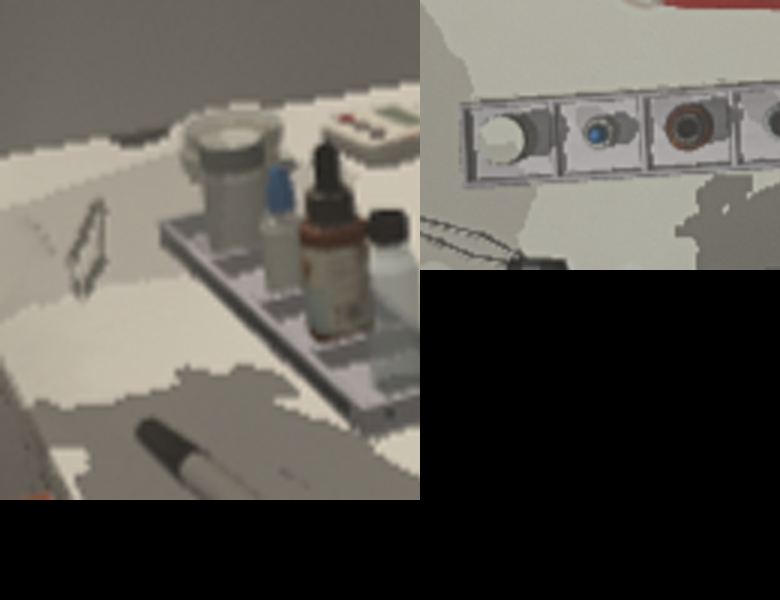

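The last picture shows all four containers upright in their pockets. From the left they are jar (top-view inset 500,140), dropper (597,132), bottle (688,127) and vial (775,122). The gripper is clear of everything.

```bash
python3 -c "
from h import *
print(env.job_done())"
```

```text
the job is handed in; nothing more can be done
None
```

The job is handed in: jar, dropper, brown bottle and vial stand upright in the loading rack, left to right in reversed order, finished after about 24 s on the robot's clock.

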